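# Fetch the heat sink from between its neighbours

## Task

The finned heat sink in the dark grey channel is hemmed in by the tall capacitor and the tall square filter can: first stand both of them upright on the black mat, leaving the heat sink in the channel. Then set the heat sink down flat, fins up, in the assembly jig between its stops, and finally put the capacitor and the filter can back upright in the channel, each exactly where it stood at the start. Do not tip either of them over, and leave the solder spool, the flask and the blue bin alone.

Things in the scene. Friction and masses are not known exactly. Their poses are not given: they have to be found in the camera images.
- capacitor: tall round capacitor, black sleeve with aluminium top and two small terminals; diameter 60 mm, body 105 mm high (terminals 6 mm more), about 0.35 kg. Origin: centre of its underside, z up. At the start it stands in the channel at one side of the heat sink, about 7 mm from it.
- filter: tall square-cornered steel filter can, black top with four small brass lugs; 62 mm (its x) by 56 mm (its y), body 90 mm high (lugs 8 mm more), about 0.4 kg. Origin: centre of its underside, z up. At the start it stands in the channel at the other side of the heat sink, about 9 mm from it, its x across the channel.
- heatsink: low heat sink, five upright aluminium fins with dark gaps along its x; 62 (x) by 42 (y) mm, 40 mm high, about 0.16 kg. Origin: centre of its underside, z up. It starts in the channel between the tall parts, its x across the channel; the rails leave no room for fingers at its ends: grip it across its y (42 mm), fingers going in where the neighbours stood.
- channel: fixed dark grey channel, open at the top and both ends; 250 mm long (its y), 80 mm wide inside (its x), floor 4 mm thick, rails along both long sides 8 mm thick, tops 32 mm above the table. Origin: centre of its underside. The parts stand on the floor (4 mm above the origin) in a row along y: heat sink near the middle, tall parts about 58 mm to either side, either way round.
- mat: fixed black rubber mat on the table, the side area; 200 mm (x) by 150 mm (y), 4 mm thick. Origin: centre of its underside; parts stand 4 mm above it.
- jig: fixed jig: grey plate 120 (x) by 100 (y) mm, 8 mm thick, dark stops rising 14 mm above it around a central seat of 80 (x) by 60 (y) mm: a stop at each x end; on the long sides only at the corners, the middle 56 mm open for fingers. Origin: centre of the plate's underside. The heat sink rests on the plate, 8 mm above the origin, its x along the jig's x (either way round).
- spool: bystander: solder spool with black flanges and a white hub dot, diameter 60 mm, 42 mm high. Origin: centre of its underside. To be left alone.
- flask: bystander: small white bottle, diameter 44 mm, 100 mm high. Origin: centre of its underside. To be left alone.
- bin: bystander: small open blue bin, 70 mm (x) by 90 mm (y), 35 mm high. Origin: centre of its underside. To be left alone.

How it is judged:
By the outcome, as a careful person would: the job done as asked, in the order asked, and still so for the second after the job is handed in, with the robot touching nothing.
It also fails if it takes over 134 s, if anything falls off the work surface, if the arm or the gripper's body presses on something with over 40 N, if the wrist force passes 120 N, or if a joint passes its speed limit or range.

## Robot

A 6-joint arm with a two-finger parallel gripper is mounted at the origin on the work surface. World frame = base frame: x ahead of the robot, y to its left, z up, the work surface at z = 0. Lengths are in m, angles in degrees, forces in N, time in s.
With the tool pointing down it reaches from about 0.325 to 0.85 m from the base axis. Payload 15.5 kg.
Tool frame: the origin (TCP) lies at the very end of the fingers, on their centre line; the grasp point (between the pads) lies arm.grip_depth behind it (arm.grip_depth is the distance from the TCP to the grasp point, in m); z points along the fingers, y is the line along which they close (so a half turn about z gives the same grasp; the last joint's range is limited). The gripper opens to 91 mm and grips with 3 to 60 N. Pads are 32 mm wide; open, the fingers measure 118 mm over their backs; the gripper's body (76 mm by 178 mm) begins 60 mm behind the grasp point.
Start: joints at [-72.451, 28.281, 77.091, -0, 74.628, -5.472], TCP at [0.244, -0.575, 0.214] pointing down, gripper open.
Joint ranges: [-166.48, 166.48], [-47.26, 123.95], [12.59, 153.08], [-70.14, 250.14], [6.76, 159.57], [-176.63, 176.63]. Speed limits (degrees/s): [108.29, 108.29, 147.25, 172.46, 172.46, 172.46].

## Interface

Orientations are given as a 3x3 rotation matrix whose columns are the frame's x, y, z axes.
In Python, from rig import arm gives the robot as it stands. Calls block until the motion is done:
- arm.move_to(position, orientation): joint-space move of the TCP to a pose.
- arm.move_l(position, orientation=None, feed=0.15): straight line of the TCP; orientation=None keeps the orientation; feed is the mean speed in m/s.
- arm.move_joints(angles): joint-space move.
- arm.grip(opening): finger opening in m; the grip force is fixed at half the most; returns when the fingers have stopped.
- arm.sleep(seconds).
- arm.solve_ik(position, orientation): joint angles nearest the present ones, or None.
- arm.snapshot(name): name is "scene" or "top" or "wrist"; returns the picture (384x512x3 uint8, red, green, blue); there is no depth.
- arm.get_calibration(name): a dict with "intrinsics" (3x3 intrinsics, pixels), "cam_to_world" (4x4, takes a point from camera to world coordinates). Camera axes: x right, y down, z forward; pixel columns grow to the right and rows downward; lengths in m; the calibration is good to about 2 mm. A picture is of the moment at which its call begins: read the wrist's pose just before it. get_calibration takes no time and is no camera call; for the wrist camera it gives the pose at the moment of the call.
A pose or a line that the arm cannot do raises arm.Unreachable and nothing moves.
- arm.sign_off(): hands the job in; it is judged then, once.
Readings, each from a call of its own:
- arm.current_t(): time.
- arm.current_joint_positions(): joint angles.
- arm.current_dq(): joint speeds.
- arm.current_tau(): joint torques, N m.
- arm.current_ee_pos(): TCP position.
- arm.current_tool_rot(): TCP orientation.
- arm.current_force(): force on the tool from outside, world axes, zero at the start.
- arm.current_torque(): the same for the moment, N m.
- arm.current_width(): finger opening in m.
- arm.current_grasp_force(): force on a finger pad.
Only numpy, scipy, OpenCV 4.12 (cv2) and the standard library are available. Lean on these libraries where they do the work, as an engineer would, in place of code of your own. Each camera call takes 0.05 s, during which the arm holds its last target. There are 200 camera calls.

## Working session

There is one attempt and no reset: what is moved stays moved. The work goes in short steps, each a Python script; the robot and the scene stay as the last script left them, time stands still between calls to the robot, and variables do not carry over. Pictures are saved under pics/ and viewed, at most 14 in all, crops included, and the job is handed in when it is done.

```bash
mkdir -p pics; ls
python3 - <<'E'
from rig import arm
import cv2, numpy as np
np.set_printoptions(precision=4,suppress=True)
print(arm.grip_depth, arm.current_t())
for n in("top","scene"):
    im=arm.snapshot(n); c=arm.get_calibration(n); print(n,c)
    cv2.imwrite(f"pics/{n}0.png",im[:,:,::-1])
a=cv2.imread("pics/top0.png"); cv2.imwrite("pics/top0b.png",cv2.resize(a,(800,600),interpolation=cv2.INTER_CUBIC))
E
```

```text
pics
0.0188 0.0
top {'intrinsics': array([[372.3806,   0.    , 255.2741],
       [  0.    , 372.3806, 195.2649],
       [  0.    ,   0.    ,   1.    ]]), 'cam_to_world': array([[ 0.0239, -0.9972,  0.0711,  0.5271],
       [-0.9996, -0.0227,  0.0178, -0.0059],
       [-0.0161, -0.0715, -0.9973,  1.0111],
       [ 0.    ,  0.    ,  0.    ,  1.    ]])}
scene {'intrinsics': array([[351.6258,   0.    , 251.7424],
       [  0.    , 351.6258, 192.8645],
       [  0.    ,   0.    ,   1.    ]]), 'cam_to_world': array([[-0.4671,  0.5713, -0.6749,  1.2192],
       [ 0.8842,  0.3061, -0.3528,  0.3572],
       [ 0.0051, -0.7615, -0.6482,  0.6717],
       [ 0.    ,  0.    ,  0.    ,  1.    ]])}
```

View pics/top0b.png

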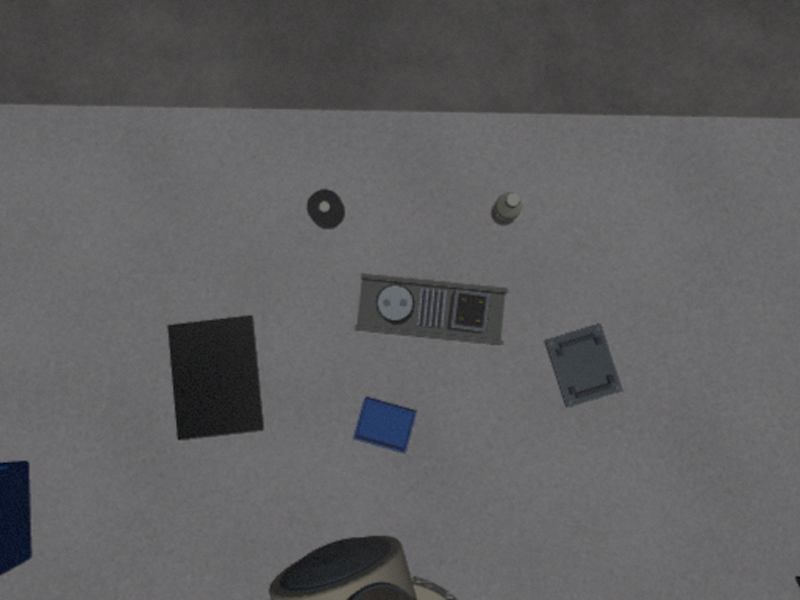

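View pics/scene0.png

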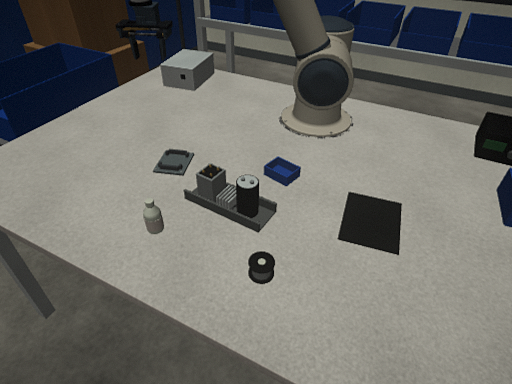

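Top view: capacitor (395,302), heat sink (431,307), filter (470,310) in the channel; mat about (216,377), jig about (584,365), bin (386,424), spool (325,208), flask (507,207). The scene view agrees. Next I get rough positions and the wrist camera offset.

```bash
cat > h.py <<'E'
from rig import arm
import numpy as np, cv2
np.set_printoptions(precision=4,suppress=True)
def ray(c,px,z):
    """pixels (N,2) -> world points on plane z"""
    px=np.atleast_2d(np.asarray(px,float)); K,T=c["intrinsics"],c["cam_to_world"]
    d=np.c_[px,np.ones(len(px))]@np.linalg.inv(K).T@T[:3,:3].T
    o=T[:3,3]; return o+d*((z-o[2])/d[:,2])[:,None]
def R(deg):
    """tool down, closing line (tool y) at angle deg from world x"""
    a=np.radians(deg); y=np.array([np.cos(a),np.sin(a),0]); z=np.array([0,0,-1.]); return np.c_[np.cross(y,z),y,z]
def snap(n,f,scale=1.5):
    c=arm.get_calibration(n); im=arm.snapshot(n)[:,:,::-1].copy(); cv2.imwrite(f"pics/{f}_raw.png",im)
    np.savez(f"pics/{f}.npz",**c)
    cv2.imwrite(f"pics/{f}.png",cv2.resize(im,None,fx=scale,fy=scale,interpolation=cv2.INTER_CUBIC)); return c,im
E
python3 - <<'E'
from h import *
c=arm.get_calibration("top"); s=1.5625
P=lambda l,z:print(ray(c,np.array(l)/s,z)[:,:2].tolist())
P([(362,275),(507,290),(502,343),(356,329)],.032)
P([(395,302)],.109);P([(470,310)],.094);P([(431,307)],.044)
P([(168,325),(252,316),(263,430),(178,439)],.004)
P([(545,341),(600,324),(622,390),(567,406)],.008)
P([(386,424)],.035);P([(325,208)],.042);P([(512,198)],.1)
w=arm.get_calibration("wrist");Rt=arm.current_tool_rot();p=arm.current_ee_pos()
print(w["intrinsics"],Rt.T@(w["cam_to_world"][:3,3]-p),Rt.T@w["cam_to_world"][:3,:3],Rt)
E
```

```text
[[0.6465847725347202, 0.07530218359470389], [0.6265126323092729, -0.17002869218421185], [0.5371724514733455, -0.1626312966395211], [0.5548694088504725, 0.0828155211284514]]
[[0.5960685614471853, 0.016340215157818805]]
[[0.5872500908246308, -0.1018273194414507]]
[[0.5940513051038145, -0.042192227145420945]]
[[0.5549508264799615, 0.41348807410758415], [0.5740288031920426, 0.26719809784837756], [0.3787778521058761, 0.24002412155979327], [0.35968782813033673, 0.3859317754566037]]
[[0.5425899133298023, -0.23992177720294577], [0.5739272600732078, -0.33368269417325336], [0.46251078301777504, -0.37080255229652537], [0.43318773320462667, -0.27782105502378235]]
[[0.39852002296502964, 0.02814366005362169]]
[[0.7581473189653376, 0.14044937997668072]]
[[0.7663508094434337, -0.16497310709790944]]
[[336.6211   0.     260.7819]
 [  0.     336.6211 198.0613]
 [  0.       0.       1.    ]] [ 0.0674 -0.0007 -0.1707] [[-0.0013 -0.9713 -0.2377]
 [ 1.     -0.0011 -0.0012]
 [ 0.0009 -0.2377  0.9713]] [[ 0.9204  0.3911 -0.0003]
 [ 0.3911 -0.9204  0.0011]
 [ 0.0001 -0.0011 -1.    ]]
```

Run:
```python
from h import *
ctr=np.array([.5915,-.0435,.20]); q0=arm.current_joint_positions()
for a in(-4.4,175.6):
    for n,p in dict(ch=ctr,mat=[.467,.327,.2],jig=[.503,-.306,.2]).items(): print(a,n,arm.solve_ik(np.array(p),R(a)))
arm.move_to(ctr,R(-4.4)); print(arm.current_t())
snap("wrist","w1")
```

```text
-4.4 ch [-9.9734 26.4813 82.7829 -0.     70.7358 -5.5734]
-4.4 mat [28.9994 24.6738 86.0415 -0.     69.2847 33.3994]
-4.4 jig [-37.1242  26.1398  83.4038  -0.      70.4564 -32.7242]
175.6 ch [ -9.9734  26.4813  82.7829  -0.      70.7358 174.4266]
175.6 mat [  28.9994   24.6738   86.0415   -0.       69.2847 -146.6006]
175.6 jig [-37.1242  26.1398  83.4038  -0.      70.4564 147.2758]
2.3667
```

View pics/w1.png

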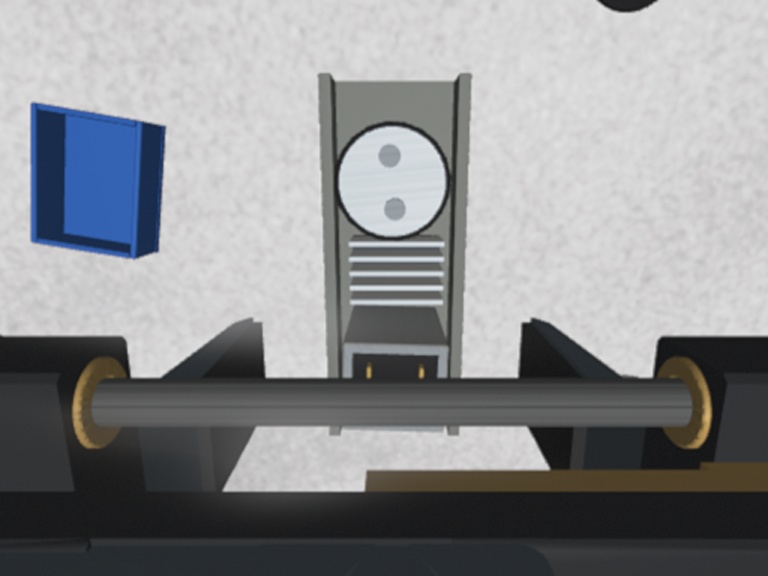

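The view shows the capacitor at (392,181) and the heat sink at (396,272), with the filter hidden by a gripper bar. I shift the camera −y, then look at the jig and mat too.

Run:
```python
from h import *
u=np.array([np.sin(np.radians(4.4)),np.cos(np.radians(4.4)),0])
arm.move_l(np.array([.5915,-.0435,.20])-.095*u,R(-4.4),feed=.2)
snap("wrist","w2")
arm.move_to(np.array([.503,-.306,.2])-.08*np.array([.0,1,0]),R(-4.4)); snap("wrist","w3")
print(arm.current_t())
a,b=cv2.imread("pics/w2_raw.png"),cv2.imread("pics/w3_raw.png")
o=np.vstack([cv2.resize(a[0:260,140:400],(600,600))]);cv2.imwrite("pics/w2c.png",o)
cv2.imwrite("pics/w3c.png",cv2.resize(b[0:260,120:380],(600,600)))
```

```text
4.1583
```

View pics/w2c.png

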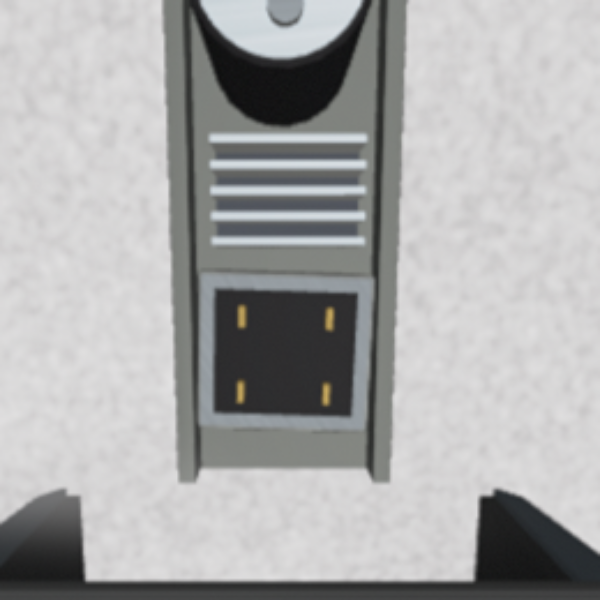

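View pics/w3c.png

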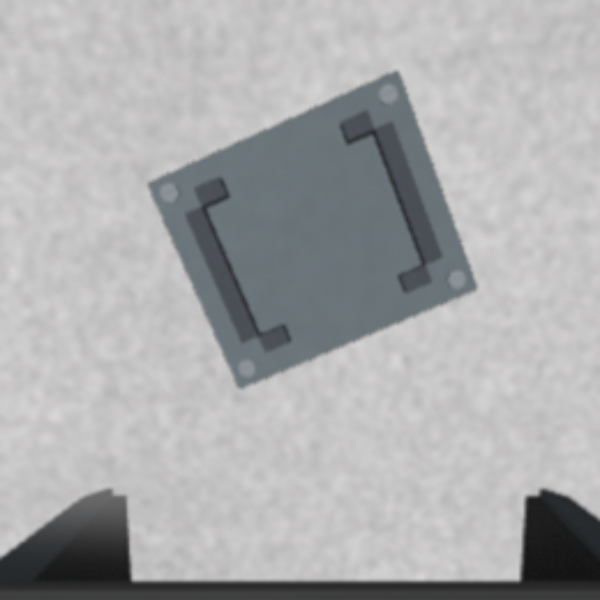

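w2c crop: filter top centred about (286,350) and turned about 1–2° from the rails, fins rows 139–241. w3c crop: jig corners (149,184), (399,71), (476,289), (239,388). Now I measure them by masks.

```bash
cat > meas.py <<'E'
from h import *
def load(f): return dict(np.load(f"pics/{f}.npz")), cv2.imread(f"pics/{f}_raw.png")
def blob(mask,near):
    cs,_=cv2.findContours(mask.astype(np.uint8),cv2.RETR_EXTERNAL,cv2.CHAIN_APPROX_NONE)
    cs=[c for c in cs if cv2.contourArea(c)>80]
    return min(cs,key=lambda c:-cv2.pointPolygonTest(c,tuple(map(float,near)),True))[:,0,:]
def rect(c,pts,z):
    w=ray(c,pts,z)[:,:2]; (x,y),(a,b),t=cv2.minAreaRect((w*1000).astype(np.float32)); return np.array([x,y,a,b,t])
def circ(c,pts,z):
    w=ray(c,pts,z)[:,:2]; A=np.c_[2*w,np.ones(len(w))]; s=np.linalg.lstsq(A,(w**2).sum(1),rcond=None)[0]
    return s[0],s[1],np.sqrt(s[2]+s[0]**2+s[1]**2)
def open_(m,k=3): return cv2.morphologyEx(m.astype(np.uint8),cv2.MORPH_OPEN,np.ones((k,k)))
E
python3 - <<'E'
from meas import *
k=260/600
c,im=load("w1"); g=im.max(2)
p=blob(open_((g>150)&(np.hypot(*(np.indices(g.shape)-np.array([120,261])[:,None,None]))<50)),(261,110)); print("cap bright",circ(c,p,.109),len(p))
c,im=load("w2"); g=im.max(2).astype(int)
for y,x in[(350,286),(350,207),(260,280),(260,180),(350,100),(139,280),(150,280),(460,280)]: print((x,y),im[int(y*k),int(x*k+140)])
p=blob(cv2.morphologyEx((g<80).astype(np.uint8),cv2.MORPH_CLOSE,np.ones((7,7))),(286*k+140,350*k)); print("filt black",rect(c,p,.094))
q=np.array([(200,271),(374,277),(365,430),(200,425)])*k+[140,0]; print("filt corners",ray(c,q,.094)[:,:2],ray(c,q,.094)[:,:2].mean(0))
q=np.array([(209,139),(368,138),(366,241),(211,241)])*k+[140,0]; w=ray(c,q,.044)[:,:2];print("hs",w,w.mean(0),np.linalg.norm(np.diff(w,axis=0),axis=1))
q=np.array([(167,60),(180,482),(404,60),(389,482)])*k+[140,0]; w=ray(c,q,.032)[:,:2];print("rails outer",w)
c,im=load("w3"); g=im.max(2)
p=blob(open_(g<150,5)*(np.indices(g.shape)[0]<200),(313*k+120,230*k)); print("jig",rect(c,p,.008))
E
```

```text
cap bright (np.float64(0.5968813040094348), np.float64(0.01911256307502729), np.float64(0.026696184384297838)) 202
(286, 350) [47 46 46]
(207, 350) [166 161 154]
(280, 260) [128 133 130]
(180, 260) [123 128 125]
(100, 350) [219 218 220]
(280, 139) [224 220 213]
(280, 150) [ 98 100  99]
(280, 460) [129 133 131]
filt black [588.9234 -99.9147  43.109   49.2843  83.7571]
filt corners [[ 0.5623 -0.0695]
 [ 0.6222 -0.0763]
 [ 0.6163 -0.1302]
 [ 0.5567 -0.1236]] [ 0.5894 -0.0999]
hs [[ 0.5661 -0.0193]
 [ 0.6285 -0.0239]
 [ 0.6256 -0.0629]
 [ 0.563  -0.0579]] [ 0.5958 -0.041 ] [0.0626 0.0391 0.0628]
rails outer [[ 0.5515  0.0132]
 [ 0.5376 -0.1609]
 [ 0.6457  0.0057]
 [ 0.6318 -0.1684]]
jig [ 505.1615 -303.0424  119.6828   99.6862   18.3324]
```

```bash
cat >> h.py <<'E'
CAP=(np.array([.5969,.0191]),-4.5); FIL=(np.array([.5891,-.0999]),-6.3); HS=(np.array([.5958,-.0410]),85.5)
JIG=(np.array([.5052,-.3030]),108.3); MC=(np.array([.4175,.320]),98.); MF=(np.array([.5165,.334]),98.)
def at(p,z): return np.array([p[0][0],p[0][1],z])
def pick(p,z,w,hi=.19):
    arm.move_to(at(p,hi),R(p[1])); arm.move_l(at(p,z),feed=.12); arm.grip(w)
    print("gripped",arm.current_width(),arm.current_grasp_force()); arm.move_l(at(p,hi),feed=.12)
    print("lifted",arm.current_width(),arm.current_force(),arm.current_t())
def place(p,z,hi=.19,open_=.091):
    arm.move_to(at(p,hi),R(p[1])); arm.move_l(at(p,z+.02),feed=.12); arm.move_l(at(p,z),feed=.03)
    print("down",arm.current_force()); arm.grip(open_); arm.sleep(.2); arm.move_l(at(p,hi),feed=.15); print("t",arm.current_t())
E
python3 - <<'E'
from h import *
pick(CAP,.055,.050); place(MC,.0555)
snap("wrist","m1"); snap("top","m1t")
E
```

```text
gripped 0.059670049213604796 29.99866247177124
lifted 0.0595808839114816 [-0.4433  0.3293 -3.6677] 8.825
down [ 0.1875 -1.109  -2.9274]
t 13.9583
```

View pics/m1t.png

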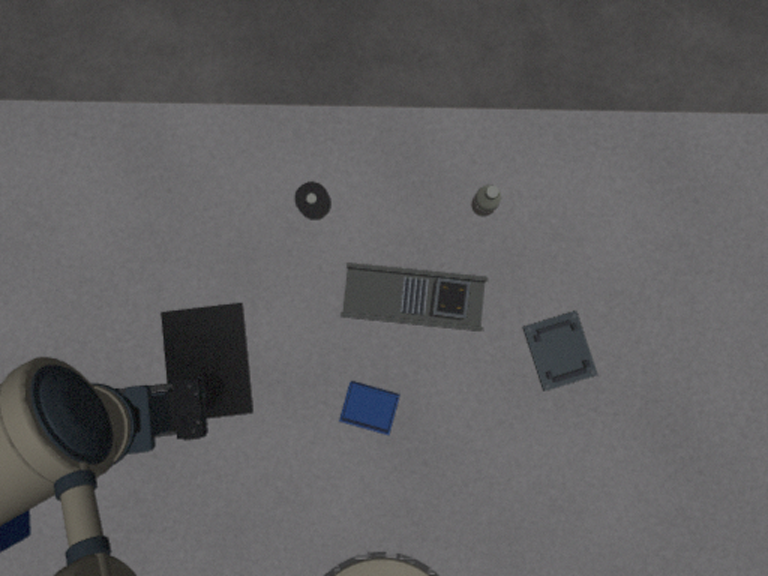

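The channel now holds only the heat sink (417,295) and filter (452,298); the capacitor is under the gripper over the mat. On to the filter.

Run:
```python
from h import *
pick(FIL,.055,.050); place(MF,.0555)
arm.move_to(at(HS,.19),R(HS[1]))
snap("top","m2t")
a=cv2.imread("pics/m2t_raw.png"); cv2.imwrite("pics/m2c.png",cv2.resize(a[160:310,90:330],(800,500),interpolation=cv2.INTER_CUBIC))
```

```text
gripped 0.061744664324283646 30.000259280204773
lifted 0.061555096786056314 [-0.4613  0.9464 -4.502 ] 18.8167
down [-0.5573  0.1845 -5.0537]
t 24.2333
```

View pics/m2c.png

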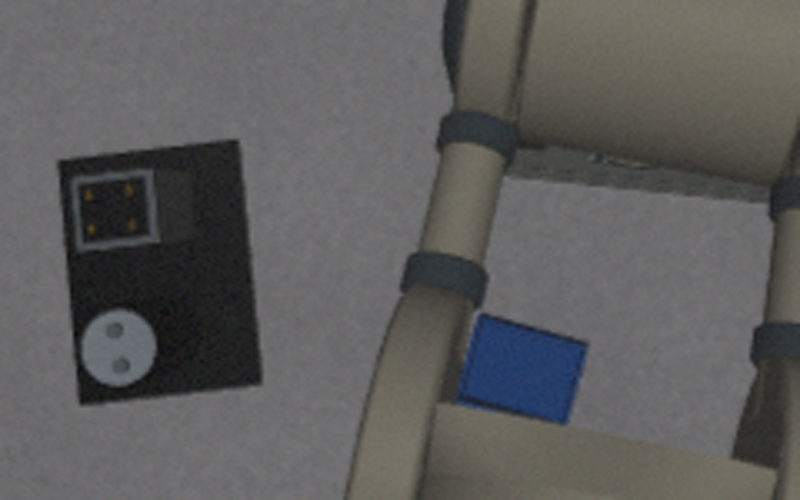

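Both tall parts stand upright within the mat: filter top (115,210), capacitor top (118,348). Now the heat sink.

Run:
```python
from h import *
pick(HS,.012,.030); place(JIG,.0165)
arm.move_to(at(JIG,.2)+[0,-.08,0],R(-4.4)); c,im=snap("wrist","j1")
cv2.imwrite("pics/j1c.png",cv2.resize(im[0:260,120:380],(600,600)))
```

```text
gripped 0.04167838043622023 30.000041127204895
lifted 0.04205301960486834 [-1.6886  0.3124 -0.9169] 30.025
down [ 1.1062 -0.0026 -2.1528]
t 35.725
```

View pics/j1c.png

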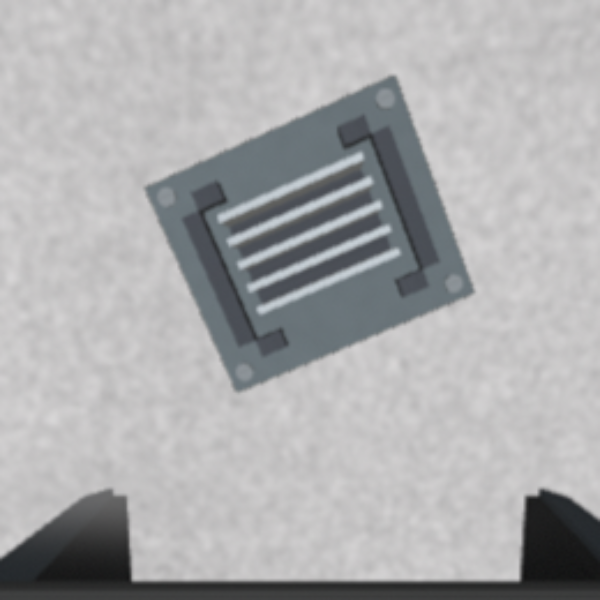

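The heat sink sits between the stops, fins up, fins from (218,218) to (400,252). Now I return the capacitor and filter, then repeat the w1/w2 views from the same poses.

Run:
```python
from h import *
pick(MF,.055,.050); place(FIL,.0555)
pick(MC,.055,.050); place(CAP,.0555)
ctr=np.array([.5915,-.0435,.20]); u=np.array([np.sin(np.radians(4.4)),np.cos(np.radians(4.4)),0])
arm.move_to(ctr,R(-4.4)); snap("wrist","f1")
arm.move_l(ctr-.095*u,R(-4.4),feed=.2); snap("wrist","f2"); print(arm.current_t())
from meas import *
for f in("w1","f1"):
    c,im=load(f); g=im.max(2)
    p=blob(open_((g>150)&(np.hypot(*(np.indices(g.shape)-np.array([120,261])[:,None,None]))<50)),(261,110)); print(f,circ(c,p,.109))
k=260/600
for f in("w2","f2"):
    c,im=load(f); g=im.max(2).astype(int)
    p=blob(cv2.morphologyEx((g<80).astype(np.uint8),cv2.MORPH_CLOSE,np.ones((7,7))),(286*k+140,350*k)); print(f,rect(c,p,.094))
cv2.imwrite("pics/fin.png",np.hstack([cv2.resize(load(f)[1][30:260,140:400],(400,354)) for f in("f1","f2")]))
```

```text
gripped 0.06167850008087978 30.0005042552948
lifted 0.06210107080135836 [ 0.5619  0.1789 -5.3225] 43.1167
down [ 0.3053 -0.1758 -4.8296]
t 48.525
gripped 0.05961377684275531 30.00052571296692
lifted 0.059831800521909104 [ 0.1646 -0.8491 -3.7944] 53.3167
down [ 0.5707 -0.2127 -3.5075]
t 58.4583
59.5417
w1 (np.float64(0.5968813040094348), np.float64(0.01911256307502729), np.float64(0.026696184384297838))
f1 (np.float64(0.5971111099954644), np.float64(0.01908154677504348), np.float64(0.02668745829656231))
w2 [588.9234 -99.9147  43.109   49.2843  83.7571]
f2 [589.4712 -99.9801  43.1225  49.062   83.6499]
```

View pics/fin.png

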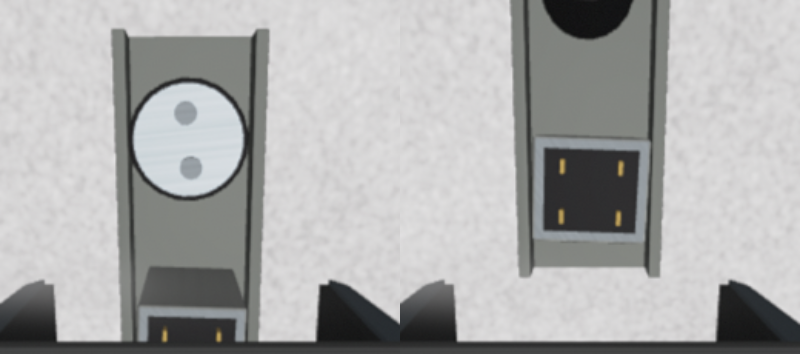

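Both parts stand upright within about 0.6 mm of where they started: capacitor at (189,138) in the left panel, filter at (591,188) in the right.

```bash
python3 -c "
from rig import arm
print(arm.sign_off())"
```

```text
the job is handed in; nothing more can be done
None
```

The job is handed in at about 60 s: the heat sink is in the jig between its stops, fins up, and the capacitor and filter can are back upright in the channel, each within about 0.6 mm of its start position in before-and-after wrist pictures.

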